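# Clear the tablet die and hold its plunger half drawn

## Robot

A 6-joint arm with a two-finger parallel gripper is mounted at the origin on the work surface. World frame = base frame: x ahead of the robot, y to its left, z up, the work surface at z = 0. Lengths are in m, angles in rad, forces in N, time in s.
With the tool pointing down it reaches from about 0.3 to 0.775 m from the base axis. Payload 14.6 kg.
Tool frame: the origin (TCP) lies at the very end of the fingers, on their centre line; the grasp point (between the pads) lies 19 mm behind it; y points along the fingers, z is the direction in which the jaws open and shut, and the axes are right-handed (so a half turn about y gives the same grasp; the last joint's range is limited). The gripper opens to 94 mm and grips with 3 to 60 N. Pads are 16 mm wide; open, the fingers measure 119 mm over their backs; the gripper's body (75 mm by 177 mm) begins 78 mm behind the grasp point.
Start: joints at [-1.183, 0.3, 1.521, -0, 1.321, -0.067], TCP at [0.242, -0.494, 0.205] pointing down, gripper open.
Joint ranges: [-3.03, 3.03], [-0.79, 2.21], [0.23, 2.52], [-1.04, 4.18], [0, 3.07], [-2.55, 2.55]. Speed limits (rad/s): [2.22, 2.22, 2.57, 3.14, 3.14, 3.14].

## Interface

Orientations are given as [roll, pitch, yaw] about the fixed x, y, z axes, in that order (R = Rz(yaw) Ry(pitch) Rx(roll)).
In Python, from station import get_obs, camera, hand_in, masks_of gives the robot as it stands.
- The arm moves only by the shell command python3 -m jog 'ROWS' [FORCE]. ROWS is text: rows parted by semicolons, each of 7 numbers parted by spaces: the shift along the world's x, y, z in mm, then the turn, a rotation vector about the world's x, y, z in degrees, then the closure, from 0 (fully open) to 1 (shut). A call has 1 to 10 rows; each row is the pose to reach, as a shift and turn from the pose measured when the call began; what a row does not reach only later rows make up. A row lasts 1/12 s, in which the tool goes at most 41.7 mm and 7.16 degrees, less where a joint would pass 70% of its speed; a pose out of reach is approached as far as the arm can. A call with a gripper value outside its range is refused whole. The fingers move at their own pace and stop on an object; FORCE is the grip in N (left out, the last holds). Time passes only in rows, so rows that repeat a pose let the fingers close. It gives the time, the measured TCP pose, the force and the opening at its end, in the units of the state.
- get_obs(): the state, without advancing time (a new reading comes with each control period).
- camera(name): name is "scene" or "top" or "wrist"; returns a dict with "img" (400x640x3 uint8, red, green, blue), "range_z" (400x640 float32, m along the optical axis (not along the pixel's ray), 0 where there is no reading), "fx", "fy", "cx", "cy" (pixels), "rvec" (rotation vector, rad) and "tvec" (3), from world to camera coordinates, as OpenCV has them. Camera axes: x right, y down, z forward; pixel columns grow to the right and rows downward; lengths in m; the calibration is good to about 2 mm. A picture is of the moment at which its call begins.
- hand_in(): hands the job in, once; it reports no verdict.
Trained networks look in the newest picture that a camera, given by its name, has taken for a name from the list of things; names that differ only in an ending like _2 or _b are one class to them, and where a whole thing is asked for, a point or a joint stands for the part that bears it (a point fixed in the world has none). Each returns a list of dicts, best first, with "conf" (0 to 1); they miss things now and then, are a little off and sometimes report something else, mostly with a low value. They report only what shows in the picture. A call takes as long as a camera call. They do not tell look-alikes from the thing itself.
- masks_of(thing, camera): "mask" (400x640 bool, what is visible of it) and "extent" ([left, top, right, bottom] in pixels, round what is visible of it).
The state is a dict: "time_s": time; "qpos": joint angles; "joint_vel": joint speeds; "tau": joint torques, N m; "ee_pos": TCP position; "eef_rot": TCP orientation; "force": force on the tool from outside, world axes, zero at the start; "moment": the same for the moment, N m; "grip_width": finger opening in m.
Only numpy, scipy, OpenCV 4.12 (cv2) and the standard library are available. Lean on these libraries where they do the work, as an engineer would, in place of code of your own. Each camera call takes 0.05 s, during which the arm holds its last target.

## Task

Use the scraper block (not the fingers) to push the four broken tablet chips along the die block's deck and off its end into the catch trough, and stand the scraper upright again on the bench, clear of the die block. Only then grip the plunger by its head and draw it straight up 35 mm, without straining it sideways or pulling it right out of its bore, and finish holding it still there: do not let go, it would drop back. Leave the beaker, the flask and the jar where they are.

Things in the scene. Friction and masses are not known exactly. Their poses are not given: they have to be found in the camera images.
- station: Fixed steel die block 120 (x) x 240 (y) x 70 mm high, catch trough at its +y end. Origin: centre of its underside, z up. Flat top (deck) at 70 mm; rails 8 mm wide, 8 mm high along x = -56 and 56, y -60..120, leave a 104 mm channel. Bore at (0, -90). Open trough: x -60..60, y 120..210, walls 4 mm thick, 50 mm high. Chips are pushed towards +y. Foot lugs, 18 mm high, reach out to x = +-85.
- bore_mouth (a point): Centre of the round bore's mouth, on the deck: (0, -90, 70) mm in the station's frame. The bore is vertical, 19 mm wide and 60 mm deep (its floor 10 mm above the bench).
- deck_edge (a point): Middle of the deck's +y edge, over which the chips fall into the trough: (0, 120, 70) mm in the station's frame.
- trough_floor (a point): Centre of the trough's inner floor: (0, 165, 5) mm in the station's frame.
- plunger: Loose steel plunger standing in the bore, about 0.22 kg: shaft 18 mm thick, 84 mm long, then a round head 28 mm across, 26 mm high. Origin: centre of its lower end; z up along the shaft. Home, its lower end rests on the bore floor and 24 mm of shaft plus the head show above the deck. 0.5 mm play all round; slides freely, falls back if released.
- plunger_head (a point): Centre of the plunger's head, 97 mm above its lower end; 37 mm above the deck when the plunger is home.
- scraper: The scraper, a wooden block on a black rubber foot, about 0.12 kg, standing upright on the bench: foot 84 (x) x 22 (y) x 12 mm high, wood above it 80 x 20 mm, 62 mm high over all. Origin: centre of its underside; x along its length. It is gripped across its 20 mm thickness.
- chip0: One of four like chips of broken white ceramic tablet, about 20 x 17 mm and 8 mm thick, 12 g, lying flat on the deck between the rails. Origin: centre of its underside.
- chip1: One of four like chips of broken white ceramic tablet, about 20 x 17 mm and 8 mm thick, 12 g, lying flat on the deck between the rails. Origin: centre of its underside.
- chip2: One of four like chips of broken white ceramic tablet, about 20 x 17 mm and 8 mm thick, 12 g, lying flat on the deck between the rails. Origin: centre of its underside.
- chip3: One of four like chips of broken white ceramic tablet, about 20 x 17 mm and 8 mm thick, 12 g, lying flat on the deck between the rails. Origin: centre of its underside.
- beaker: Bystander: glass beaker, 68 mm across, 85 mm high. Origin: centre of its underside.
- flask: Bystander: clear conical glass flask, 72 mm across, 110 mm high. Origin: centre of its underside.
- jar: Bystander: white screw jar, 60 mm across, 75 mm high. Origin: centre of its underside.
Not all that is in view belongs to the job. Several things have the shape of the plunger; the one meant has the colours described above.

How it is judged:
By the outcome, as a careful person would: the job done as asked, in the order asked, and still so for the second after the job is handed in, while the arm keeps its last pose, push and grip.
It also fails if it takes over 61 s, if anything falls off the work surface, if the arm or the gripper's body presses on something with over 40 N, if the wrist force passes 120 N, or if a joint passes its speed limit or range.

## Working session

There is one attempt and no reset: what is moved stays moved. The work goes in short steps, Python scripts to look and compute and a shell command to move; the robot and the scene stay as the last step left them, time stands still between calls to the robot, and variables do not carry over. Pictures are saved under pics/ and viewed, and the job is handed in when it is done.

```bash
ls; mkdir -p pics; cat > h.py <<'E'
import numpy as np, cv2
from station import get_obs, camera, masks_of
def RT(c): return cv2.Rodrigues(np.array(c["rvec"],float))[0], np.array(c["tvec"],float).reshape(3)
def cloud(c):
    R,t=RT(c); z=c["range_z"]; v,u=np.mgrid[:400,:640]
    p=np.stack([(u-c["cx"])/c["fx"]*z,(v-c["cy"])/c["fy"]*z,z],-1)
    w=(p-t)@R; w[z<=0]=np.nan
    return w
def save(c,n,crop=None,s=1):
    im=c["img"][:,:,::-1]
    if crop: im=im[crop[1]:crop[3],crop[0]:crop[2]]
    cv2.imwrite("pics/"+n+".png",cv2.resize(im,None,fx=s,fy=s,interpolation=cv2.INTER_CUBIC))
def proj(c,p):
    return cv2.projectPoints(np.array(p,float).reshape(-1,3),np.array(c["rvec"],float),np.array(c["tvec"],float),np.array([[c["fx"],0,c["cx"]],[0,c["fy"],c["cy"]],[0,0,1.]]),None)[0].reshape(-1,2)
E
python3 - <<'E'
from h import *
o=get_obs(); print({k:np.round(v,3).tolist() for k,v in o.items()})
for n in("scene","top"):
    c=camera(n); save(c,n+"0"); np.savez("/tmp/"+n,**c); w=cloud(c)
    for t in ["station","plunger","scraper","chip0","beaker","flask","jar"]:
        for m in masks_of(t,n):
            q=w[m["mask"]]; q=q[~np.isnan(q[:,0])]
            print(n,t,round(m["conf"],2),np.round(m["extent"]).tolist(),np.round(np.median(q,0),3).tolist(),np.round(np.percentile(q,[2,98],axis=0),3).tolist())
E
```

```text
pics
{'time_s': 0.0, 'qpos': [-1.183, 0.301, 1.522, -0.0, 1.321, -0.067], 'joint_vel': [0.002, -0.001, 0.001, -0.002, -0.002, 0.002], 'tau': [0.002, -53.179, -35.273, 0.071, 0.024, -0.0], 'ee_pos': [0.241, -0.494, 0.205], 'eef_rot': [-1.572, 0.0, -2.687], 'force': [0.217, 0.835, -0.592], 'moment': [-0.032, 0.026, 0.048], 'grip_width': 0.094}
scene station 0.92 [293.0, 169.0, 397.0, 258.0] [0.602, 0.083, 0.068] [[0.499, -0.038, 0.002], [0.654, 0.297, 0.08]]
scene plunger 0.88 [341.0, 233.0, 355.0, 281.0] [0.707, -0.083, 0.072] [[0.647, -0.091, 0.005], [0.716, -0.02, 0.112]]
scene plunger 0.77 [268.0, 191.0, 277.0, 232.0] [0.461, -0.052, 0.075] [[0.447, -0.061, 0.005], [0.47, -0.039, 0.112]]
scene plunger 0.67 [308.0, 221.0, 322.0, 269.0] [0.626, -0.095, 0.078] [[0.611, -0.103, 0.005], [0.635, -0.08, 0.112]]
scene plunger 0.66 [370.0, 233.0, 380.0, 274.0] [0.744, -0.034, 0.076] [[0.719, -0.041, 0.004], [0.754, -0.005, 0.112]]
scene plunger 0.54 [324.0, 202.0, 334.0, 220.0] [0.597, -0.007, 0.108] [[0.582, -0.015, 0.071], [0.604, 0.01, 0.122]]
scene scraper 0.98 [191.0, 249.0, 224.0, 289
[... 1431 characters left out ...]
], [0.548, 0.165, 0.081]]
top chip0 0.49 [262.0, 189.0, 266.0, 198.0] [0.582, 0.16, 0.076] [[0.575, 0.152, 0.069], [0.59, 0.167, 0.081]]
top beaker 0.71 [400.0, 121.0, 431.0, 151.0] [0.742, -0.226, 0.04] [[0.703, -0.249, -0.0], [0.765, -0.188, 0.087]]
top flask 0.65 [259.0, 188.0, 267.0, 199.0] [0.582, 0.16, 0.076] [[0.573, 0.151, 0.067], [0.592, 0.169, 0.082]]
top flask 0.63 [445.0, 149.0, 478.0, 175.0] [0.669, -0.338, 0.044] [[0.642, -0.375, 0.001], [0.708, -0.315, 0.112]]
top flask 0.39 [260.0, 204.0, 267.0, 214.0] [0.54, 0.158, 0.077] [[0.535, 0.154, 0.073], [0.548, 0.164, 0.08]]
top jar 0.9 [156.0, 268.0, 188.0, 294.0] [0.358, 0.377, 0.072] [[0.331, 0.358, 0.011], [0.384, 0.408, 0.078]]
```

View pics/scene0.png

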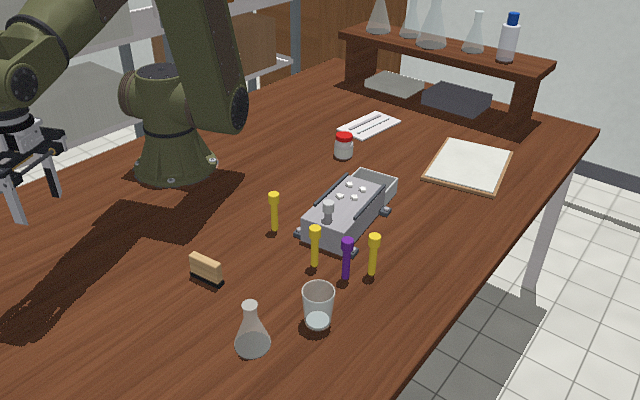

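View pics/top0.png

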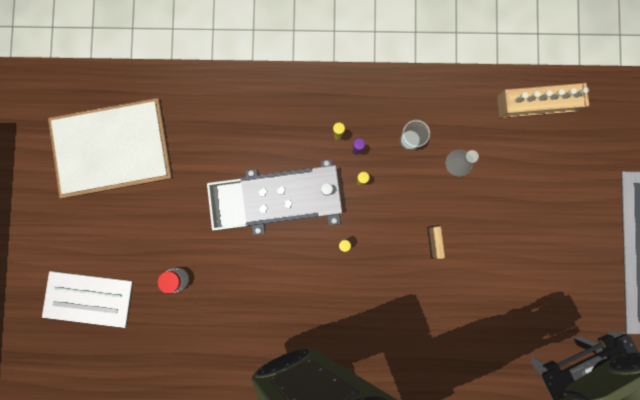

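```bash
python3 - <<'E'
from h import *
c=dict(np.load("/tmp/scene.npz")); save(c,"scene_crop",(250,120,410,300),4.4 if 0 else 3.3)
c=dict(np.load("/tmp/top.npz")); save(c,"top_crop",(200,110,360,260),4)
E
```

```text
(no output)
```

View pics/scene_crop.png

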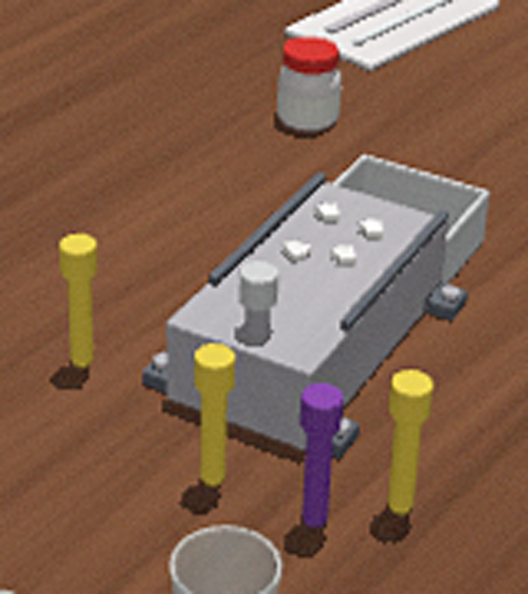

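View pics/top_crop.png

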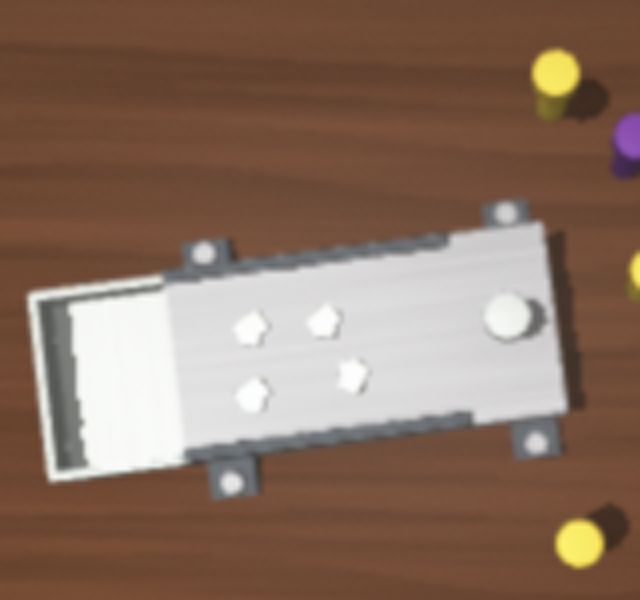

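The plunger meant is the steel-grey one in the bore, at scene (328,210) and top (327,189). Things that could be taken for it are the yellow pegs at top (339,128), (363,178) and (345,245) and the purple one at (359,145). The crops show the grey one is right. Next I measure the poses.

```bash
cat > m.py <<'E'
from h import *
from scipy.optimize import least_squares
def rect(p):
    r=cv2.minAreaRect((p*1000).astype(np.float32)); return np.round(r[0],1),np.round(r[1],1),round(r[2],2)
cs={n:dict(np.load(f"/tmp/{n}.npz")) for n in("scene","top")}
W={n:cloud(c) for n,c in cs.items()}
for n,w in W.items():
    print(n,[w.shape, cs[n]["fx"]])
    box=(w[...,0]>.47)&(w[...,0]<.68)&(w[...,1]>-.06)&(w[...,1]<.32)
    d=w[box&(abs(w[...,2]-.070)<.0025)][:,:2]; print(" deck z",np.median(w[box&(abs(w[...,2]-.07)<.004)][:,2]),rect(d))
    h=w[box&(w[...,2]>.095)&(abs(w[...,0]-.595)<.03)&(abs(w[...,1])<.03)]; print(" head",np.round(h.mean(0),4),h[:,2].max())
    t=h[h[:,2]>h[:,2].max()-.004][:,:2]; print(" head top",cv2.minEnclosingCircle((t*1000).astype(np.float32)),len(t))
    # rails
    s=w[(w[...,0]>.40)&(w[...,0]<.54)&(w[...,1]>-.33)&(w[...,1]<-.24)&(w[...,2]>.056)]; print(" scraper top",len(s),np.median(s[:,2]),rect(s[:,:2]))
    g=cs[n]["img"].astype(int).min(-1)
    ch=box&(w[...,2]>.074)&(w[...,2]<.084)&(w[...,1]>.04)&(w[...,1]<.2)&(g>195)
    k,l,st,ce=cv2.connectedComponentsWithStats(ch.astype(np.uint8))
    for i in range(1,k):
        if st[i,4]>8: print(" chip",st[i,4],np.round(np.median(w[l==i],0),4),np.round(ce[i]))
    p=w[(w[...,2]>.105)&(w[...,2]<.116)&(w[...,0]>.4)&(w[...,0]<.8)&(abs(w[...,1])<.15)]
    if len(p):
        k2,lab=None,None
        from scipy.cluster.hierarchy import fcluster,linkage
        f=fcluster(linkage(p[:,:2],'single'),.008,'distance')
        for i in set(f):
            if (f==i).sum()>10: print(" peg",np.round(p[f==i].mean(0),3),(f==i).sum())
E
python3 m.py
```

```text
scene [(400, 640, 3), array(516.11809403)]
 deck z 0.07046834017072781 (array([579.4,  89.7]), array([122.2, 247.8]), 7.0)
 head [ 0.5952 -0.0057  0.1126] 0.12289182652190503
 head top ((591.9777221679688, -1.2953590154647827), 14.301057815551758) 55
 scraper top 261 0.06171037994545613 (array([ 466.8, -284.4]), array([83.4, 23.4]), 8.32)
 chip 19 [0.5433 0.1571 0.0783] [349. 183.]
 chip 20 [0.5842 0.1596 0.0783] [362. 188.]
 chip 23 [0.5561 0.0953 0.078 ] [339. 194.]
 chip 21 [0.5873 0.1135 0.0782] [354. 196.]
 peg [ 0.458 -0.049  0.109] 73
 peg [ 0.598 -0.008  0.111] 41
 peg [ 0.622 -0.091  0.11 ] 90
 peg [ 0.742 -0.03   0.11 ] 97
 peg [ 0.704 -0.08   0.11 ] 97
top [(400, 640, 3), array(452.79592109)]
 deck z 0.06946148007136371 (array([575.9,  90.2]), array([119.9, 239.8]), 8.65)
 head [0.5882 0.0014 0.1184] 0.12442083306403921
 head top ((588.9453125, 1.1668134927749634), 12.356690406799316) 34
 scraper top 260 0.061251148420276305 (array([ 465.3, -280.9]), array([79. , 21.1]), 6.9)
 chip 42 [0.5855 0.1148 0.0769] [280. 191.]
 chip 42 [0.5822 0.1599 0.077 ] [262. 192.]
 chip 39 [0.5557 0.0967 0.0781] [287. 204.]
 chip 40 [0.5412 0.1584 0.0769] [262. 209.]
 peg [ 0.454 -0.044  0.109] 101
 peg [ 0.619 -0.087  0.109] 100
 peg [ 0.738 -0.026  0.109] 101
 peg [ 0.701 -0.075  0.109] 98
```

```bash
python3 -m jog '35 33 0 0 0 -6 0;70 66 0 0 0 -12 0;105 99 0 0 0 -18 0.2;140 132 -10 0 0 -18 0.4;175 165 -20 0 0 -18 0.4;205 195 -40 0 0 -18 0.4;224 212 -50 0 0 -18 0.4;224 212 -50 0 0 -18 0.4;224 212 -50 0 0 -18 0.4' 30
cat > wv.py <<'E'
from h import *
import sys
c=camera("wrist"); save(c,sys.argv[1]); np.savez("/tmp/wrist",**c)
o=get_obs(); print(o["time_s"],np.round(o["ee_pos"],4),np.round(np.degrees(o["eef_rot"]),2),np.round(o["force"],1),round(float(o["grip_width"]),4))
E
python3 wv.py w1
```

```text
time_s: 1.55
ee_pos: [0.4674, -0.2787, 0.1535]
eef_rot: [-1.573, -0.002, -2.997]
force: [-0.1, 1.1, 0.0]
grip_width: 0.0569
1.6 [ 0.4664 -0.2804  0.1545] [-9.0070e+01 -7.0000e-02 -1.7176e+02] [-0.5  0.3  0.3] 0.0565
```

View pics/w1.png

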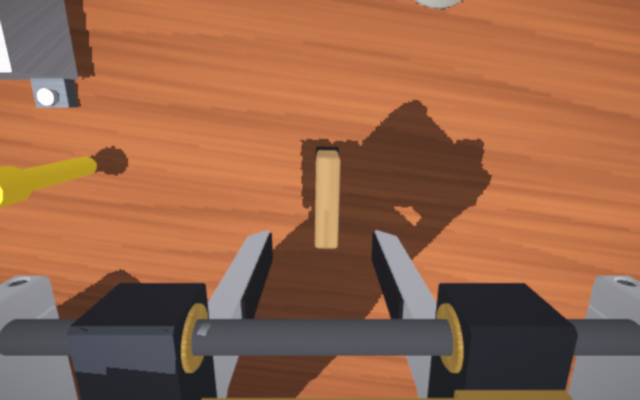

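The wrist view shows the scraper at (327,198), nearly parallel to the jaws and close to centred between the fingers.

```bash
python3 - <<'E'
from h import *
c=dict(np.load("/tmp/wrist.npz")); w=cloud(c)
s=w[120:260,300:350].reshape(-1,3); s=s[(s[:,2]>.056)&(s[:,2]<.068)]
r=cv2.minAreaRect((s[:,:2]*1000).astype(np.float32)); print(len(s),np.median(s[:,2]),r, np.round(s.mean(0),4))
for p in W if 0 else []: pass
# tool-tip projection & jaw axis
o=get_obs(); print(proj(c,[o["ee_pos"]]))
E
```

```text
2157 0.06183578881485665 ((465.44500732421875, -285.5875549316406), (79.50773620605469, 19.886693954467773), 8.117267608642578) [ 0.4675 -0.285   0.0617]
[[319.94253017 247.38129151]]
```

```bash
python3 -m jog '-1 -5 -30 0 0 0 0.4;-1 -5 -65 0 0 0 0.4;-1 -5 -95 0 0 0 0.4;-1 -5 -118 0 0 0 0.4;-1 -5 -128 0 0 0 0.4;-1 -5 -128 0 0 0 0.4;-1 -5 -128 0 0 0 0.9;-1 -5 -128 0 0 0 0.9;-1 -5 -128 0 0 0 0.9;-1 -5 -128 0 0 0 0.9' 35
python3 -m jog '0 0 0 0 0 0 0.9;0 0 0 0 0 0 0.9;0 0 0 0 0 0 0.9' 35
```

```text
time_s: 2.43
ee_pos: [0.4659, -0.2858, 0.0277]
eef_rot: [-1.571, 0.0, -2.998]
force: [0.1, -0.8, 0.2]
grip_width: 0.0333
time_s: 2.68
ee_pos: [0.4663, -0.286, 0.0285]
eef_rot: [-1.57, 0.001, -2.998]
force: [-1.7, 0.8, 6.1]
grip_width: 0.0198
```

```bash
python3 -m jog '0 0 35 0 0 0 0.9;0 0 75 0 0 0 0.9;0 0 115 0 0 0 0.9;10 25 145 0 0 0 0.9;22 62 160 0 0 0 0.9;34 98 160 0 0 0 0.9;46 134 160 0 0 0 0.9;58 170 160 0 0 0 0.9;58 180 160 0 0 0 0.9;58 180 160 0 0 0 0.9'
python3 wv.py w2
```

```text
time_s: 3.52
ee_pos: [0.5244, -0.1036, 0.1883]
eef_rot: [-1.57, 0.001, -2.994]
force: [0.3, -0.2, -1.3]
grip_width: 0.0201
3.5667 [ 0.5242 -0.1053  0.1884] [-8.9940e+01  4.0000e-02 -1.7163e+02] [ 0.4  0.1 -0.8] 0.0198
```

View pics/w2.png

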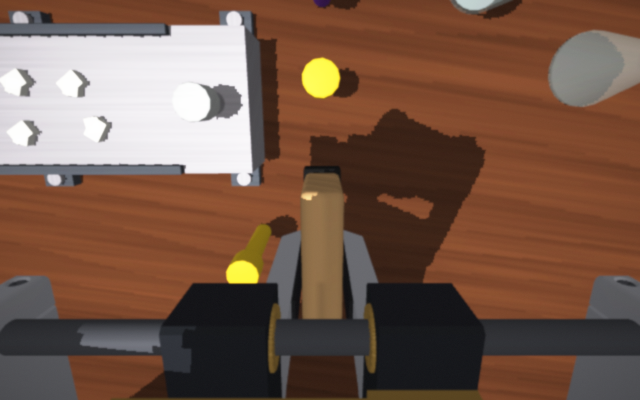

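The scraper is held upright in the jaws at (322,240). The station is in view with the chips at (15,82), (72,82), (22,132) and (96,128), and the plunger head at (192,101). I fit the station pose from this depth image.

```bash
cat > fit.py <<'E'
from h import *
from scipy.optimize import least_squares
def st(c, guess=(577.5,90,8.)):
    w=cloud(c)*1000
    cx,cy,a=guess
    for it in range(4):
        r=np.radians(a); R=np.array([[np.cos(r),np.sin(r)],[-np.sin(r),np.cos(r)]])
        l=(w[...,:2]-[cx,cy])@R.T; z=w[...,2]
        rail=(abs(z-78)<2.5)&(abs(abs(l[...,0])-56)<9)&(abs(l[...,1]-30)<95)
        L=w[rail&(l[...,0]<0)][:,:2]; Q=w[rail&(l[...,0]>0)][:,:2]
        vs=[]
        for S in(L,Q):
            d=cv2.fitLine(S.astype(np.float32),cv2.DIST_HUBER,0,.01,.01).ravel(); vs.append(np.degrees(np.arctan2(-d[0]*np.sign(d[1]),abs(d[1]))))
        a=np.mean(vs); r=np.radians(a); R=np.array([[np.cos(r),np.sin(r)],[-np.sin(r),np.cos(r)]])
        lx=lambda S:np.median(((S-[cx,cy])@R.T)[:,0])
        off=(lx(L)+lx(Q))/2
        l=(w[...,:2]-[cx,cy])@R.T
        D=(abs(z-70)<3)&(abs(l[...,0])<55)&(l[...,1]<-60)&(l[...,1]>-150)
        ey=np.percentile(l[D][:,1],.5)+120 if D.sum()>50 else 0
        cx,cy=np.array([cx,cy])+R.T@[off,ey]
    print("station",np.round([cx,cy,a],2),"rail yaws",np.round(vs,2),"sep",round(lx(Q)-lx(L),1),"n",len(L),len(Q),"deckz",np.median(z[D]) if D.sum() else None)
    l=(w[...,:2]-[cx,cy])@R.T
    H=(z>112)&(z<126)&(np.hypot(l[...,0],l[...,1]+90)<22)
    if H.sum()>20: print("head top world",cv2.minEnclosingCircle(w[H][:,:2].astype(np.float32)),np.median(w[H],0),"local mean",l[H].mean(0))
    C=(abs(z-78)<3)&(abs(l[...,0])<46)&(l[...,1]>-60)&(l[...,1]<115)
    k,lab,s,_=cv2.connectedComponentsWithStats(C.astype(np.uint8))
    for i in range(1,k):
        if s[i,4]>12: print("chip local",np.round(l[lab==i].min(0)),np.round(l[lab==i].max(0)),s[i,4])
    return cx,cy,a
if __name__=="__main__":
    import sys
    for n in sys.argv[1:]: print(n); st(dict(np.load(f"/tmp/{n}.npz")))
E
python3 fit.py wrist top scene
```

```text
wrist
station [575.88  86.27   8.54] rail yaws [8.5  8.58] sep 111.5 n 1685 1827 deckz 70.01489096064796
head top world ((589.5344848632812, -3.121664524078369), 13.931131362915039) [589.77783885  -4.13236097 119.78705386] local mean [  0.3208575  -91.40129621]
chip local [ 6. 58.] [27. 79.] 490
chip local [ 5. 12.] [26. 33.] 476
chip local [-32.  -2.] [-11.  18.] 425
chip local [-34.  61.] [-14.  83.] 435
top
station [575.73  90.69   8.5 ] rail yaws [8.35 8.64] sep 111.8 n 183 179 deckz 69.63551082666002
head top world ((589.1785888671875, 1.836132287979126), 13.652793884277344) [588.74855817   1.26157525 119.37444741] local mean [ -0.18779815 -90.1115984 ]
chip local [ 5. 14.] [25. 32.] 39
chip local [ 6. 60.] [26. 76.] 35
chip local [-29.  -1.] [-13.  17.] 34
chip local [-33.  65.] [-15.  82.] 31
scene
station [578.83  86.25   8.57] rail yaws [8.83 8.31] sep 111.9 n 130 129 deckz 70.48372380482435
head top world ((591.1668090820312, -1.9882407188415527), 14.430116653442383) [594.08367341  -3.33012708 119.7451166 ] local mean [  1.09824264 -90.98384538]
chip local [-35.  65.] [-15.  82.] 24
chip local [ 6. 61.] [25. 80.] 25
chip local [-33.   2.] [-11.  18.] 31
chip local [ 5. 17.] [24. 36.] 28
```

```bash
python3 -m jog '12 35 0 0 0 0 0.9;24 70 0 0 0 0 0.9;36 105 0 0 0 0 0.9;48 138 0 0 0 0 0.9;54 155 0 0 0 0 0.9;55 159 0 0 0 0 0.9;55 159 -25 0 0 0 0.9;55 159 -50 0 0 0 0.9;55 159 -72 0 0 0 0.9;55 159 -80 0 0 0 0.9'
python3 -m jog '0 0 0 0 0 0 0.9'
python3 wv.py w3; python3 fit.py wrist; python3 - <<'E'
from h import *
c=camera("scene"); save(c,"s3",(270,130,430,270),5); np.savez("/tmp/scene3",**c)
E
```

```text
time_s: 4.4
ee_pos: [0.5777, 0.0517, 0.1052]
eef_rot: [-1.57, -0.004, -2.997]
force: [0.8, -0.2, -1.8]
grip_width: 0.0199
time_s: 4.48
ee_pos: [0.5771, 0.0502, 0.1039]
eef_rot: [-1.57, -0.006, -2.999]
force: [0.1, -0.3, -1.3]
grip_width: 0.0195
4.5333 [0.5773 0.05   0.1046] [ -89.95   -0.33 -171.83] [-0.7 -1.2 -1.9] 0.0195
wrist
station [576.9   86.59   8.49] rail yaws [8.45 8.53] sep 111.1 n 1048 4073 deckz 69.99874208383693
head top world ((590.2098999023438, -2.7499423027038574), 14.095559120178223) [591.52741172  -1.36076838 119.75073641] local mean [  1.286052   -89.22065918]
chip local [ 35. -49.] [ 36. -28.] 43
chip local [ 5. 57.] [26. 79.] 693
chip local [ 4. 12.] [25. 33.] 672
chip local [-33.  -1.] [-11.  18.] 608
chip local [-35.  61.] [-14.  83.] 616
```

View pics/w3.png

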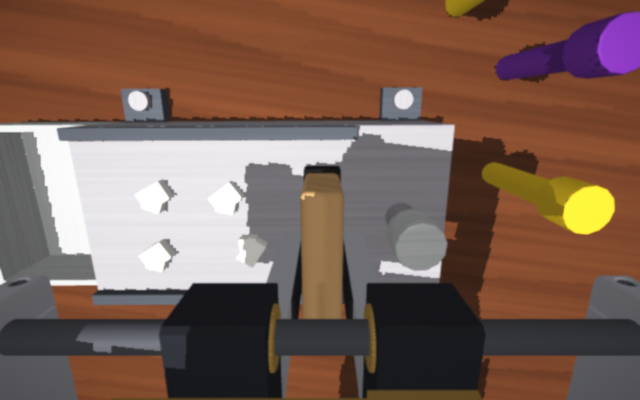

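View pics/s3.png

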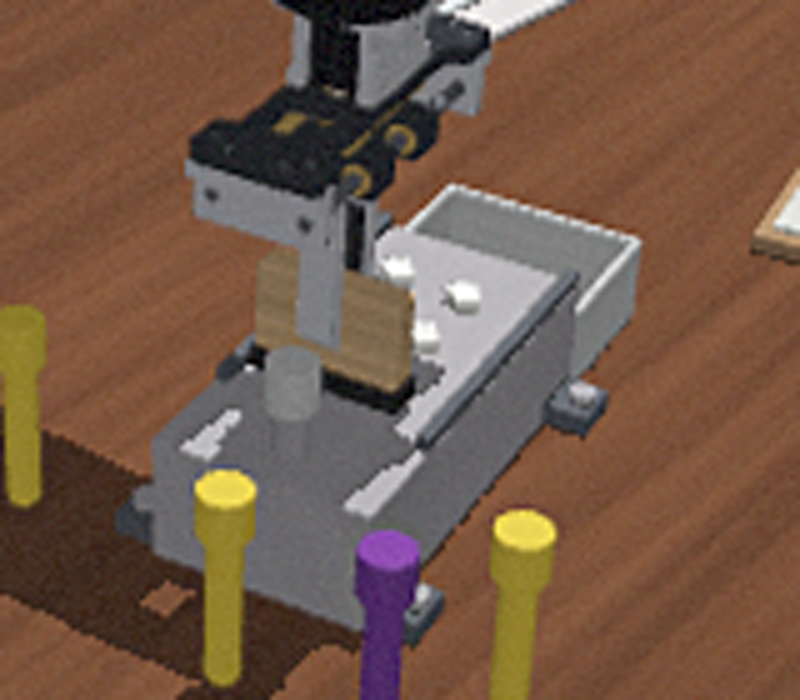

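```bash
cat > sz.py <<'E'
from h import *
c=dict(np.load("/tmp/wrist.npz")); w=cloud(c)
p=w[180:270,305:340].reshape(-1,3); p=p[(p[:,2]>.12)&(p[:,2]<.15)]; print("scraper top z",np.percentile(p[:,2],[10,50,90]))
E
python3 sz.py; python3 -m jog '1 0 -2 0 0 0 0.9;2 0 -3.5 0 0 0 0.9;2 0 -4 0 0 0 0.9;2 0 -4 0 0 0 0.9'
python3 wv.py w4; python3 sz.py
```

```text
scraper top z [0.13527587 0.13710806 0.13789687]
time_s: 4.92
ee_pos: [0.5801, 0.0504, 0.1021]
eef_rot: [-1.57, -0.003, -2.999]
force: [0.6, 0.2, -1.2]
grip_width: 0.0196
4.9667 [0.58   0.0504 0.1021] [ -89.94   -0.19 -171.81] [ 0.2  0.2 -0.5] 0.0199
scraper top z [0.13381215 0.1353694  0.13619951]
```

```bash
python3 -m jog '0 0 -1 0 0 0 0.9;0 0 -2 0 0 0 0.9;-1.5 10 -2 0 0 0 0.9;-3 20 -2 0 0 0 0.9;-4.5 30 -2 0 0 0 0.9;-6 40 -2 0 0 0 0.9;-7.5 50 -2 0 0 0 0.9;-9 60 -2 0 0 0 0.9;-10.5 70 -2 0 0 0 0.9;-12 80 -2 0 0 0 0.9'
python3 wv.py w5; python3 - <<'E'
from h import *
c=camera("scene"); save(c,"s5",(270,110,430,250),5)
E
```

```text
time_s: 5.8
ee_pos: [0.5678, 0.1315, 0.1001]
eef_rot: [-1.57, -0.003, -2.998]
force: [0.9, -0.6, -0.8]
grip_width: 0.0193
5.85 [0.5676 0.133  0.1001] [ -89.97   -0.19 -171.74] [-0.4  1.7 -1.1] 0.0196
```

View pics/w5.png

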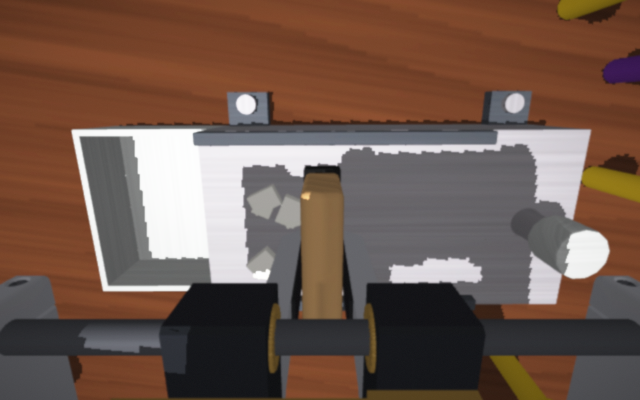

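View pics/s5.png

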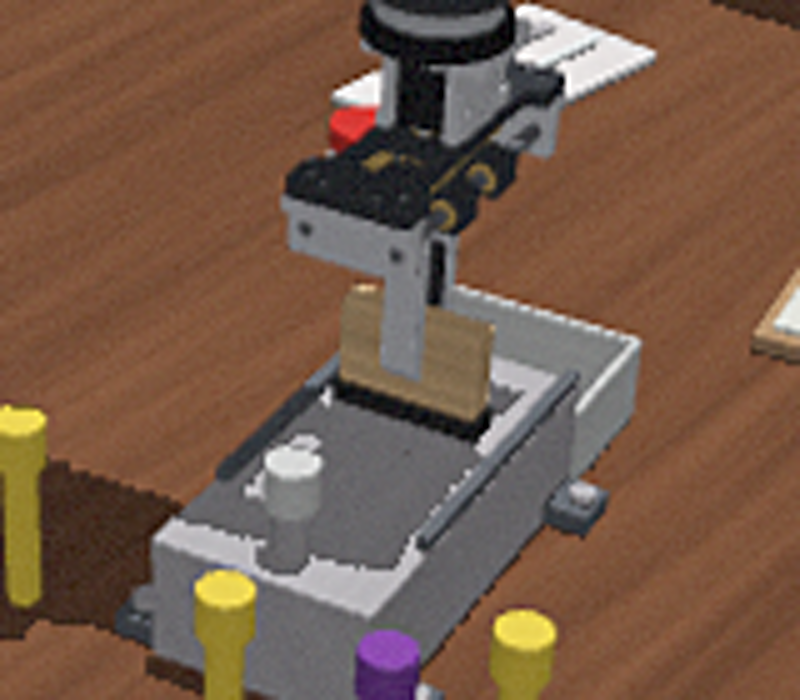

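The foot is carrying the chips ahead of it: three show in the wrist view at (263,202), (290,212) and (261,263), and the fourth is hidden behind the gripper. None are behind it on the deck. I continue over the edge.

```bash
python3 -m jog '-1.5 10 0 0 0 0 0.9;-3 20 0 0 0 0 0.9;-4.5 30 0 0 0 0 0.9;-6 40 0 0 0 0 0.9;-7 48 0 0 0 0 0.9;-8 55 0 0 0 0 0.9;-9 61 0 0 0 0 0.9;-10 67 0 0 0 0 0.9;-11 72 0 0 0 0 0.9;-11 74 0 0 0 0 0.9'
python3 wv.py w6; python3 - <<'E'
from h import *
c=camera("scene"); save(c,"s6",(270,110,430,250),5)
E
```

```text
time_s: 6.73
ee_pos: [0.5566, 0.2067, 0.1001]
eef_rot: [-1.57, -0.003, -2.997]
force: [-0.2, 0.4, -1.3]
grip_width: 0.0198
6.7833 [0.5567 0.2066 0.1   ] [ -89.96   -0.2  -171.7 ] [ 0.3  0.3 -0.5] 0.0198
```

View pics/w6.png

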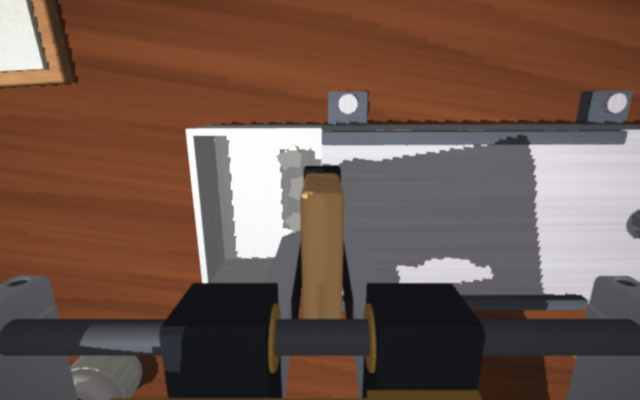

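View pics/s6.png

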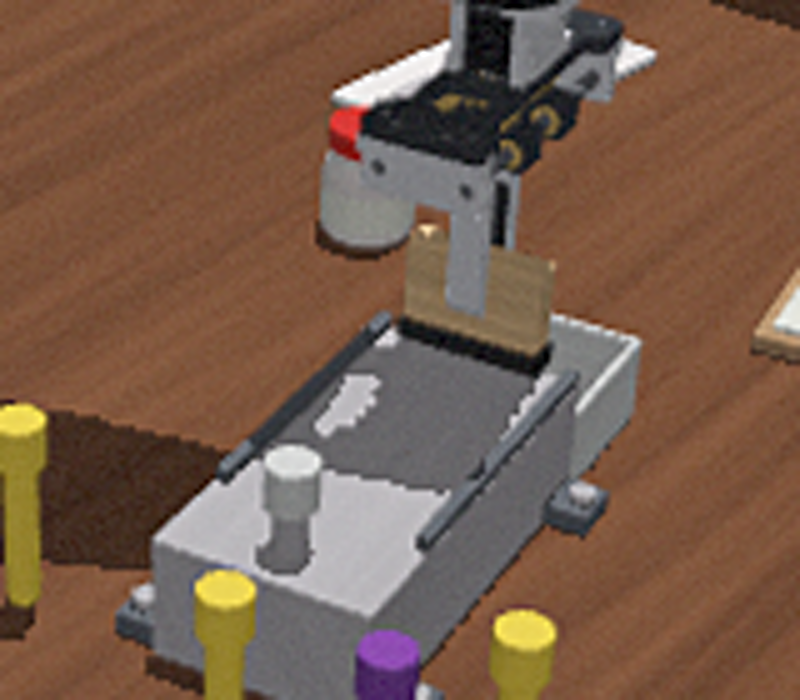

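```bash
python3 - <<'E'
from h import *
c=dict(np.load("/tmp/wrist.npz")); w=cloud(c)
for u,v in [(290,156),(293,185),(292,215),(260,180)]: print(np.round(w[v,u],3))
E
python3 -m jog '-1 6 0 0 0 0 0.9;-1 6 0 0 0 0 0.9;-1 6 25 0 0 0 0.9;-1 6 60 0 0 0 0.9;-1 0 95 0 0 0 0.9;5 -35 95 0 0 0 0.9;10 -70 95 0 0 0 0.9;14 -100 95 0 0 0 0.9;14 -102 95 0 0 0 0.9'
python3 wv.py w7; python3 - <<'E'
from h import *
c=camera("scene"); save(c,"s7",(270,110,430,250),5)
c=camera("top"); save(c,"t7",(190,110,390,270),4)
E
```

```text
[0.591 0.235 0.012]
[0.568 0.229 0.011]
[0.542 0.227 0.012]
[0.566 0.257 0.003]
time_s: 7.58
ee_pos: [0.5713, 0.0999, 0.1952]
eef_rot: [-1.569, -0.003, -3.0]
force: [-0.0, 0.0, -1.2]
grip_width: 0.0198
7.6333 [0.571  0.1016 0.1951] [ -89.94   -0.19 -171.89] [ 1.   0.  -0.8] 0.0201
```

View pics/w7.png

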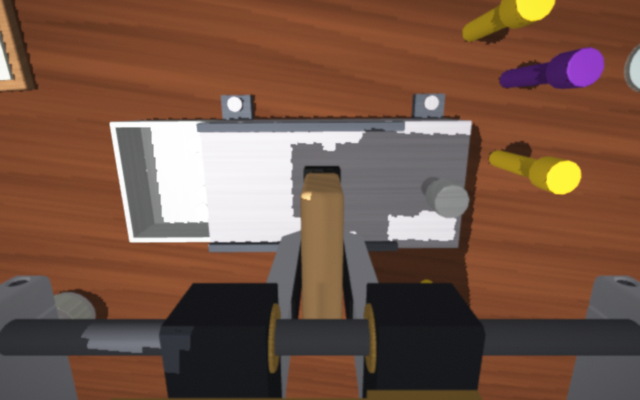

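View pics/s7.png

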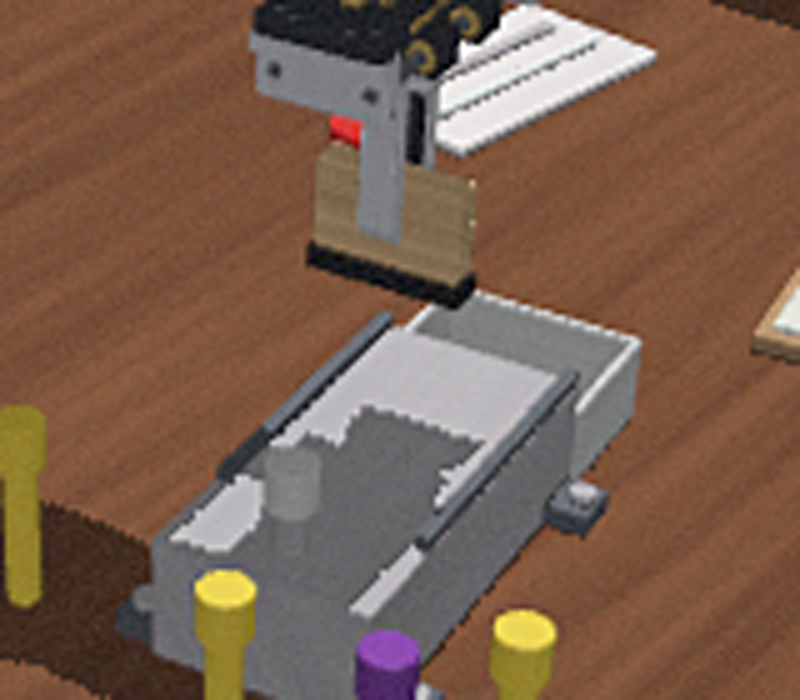

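View pics/t7.png

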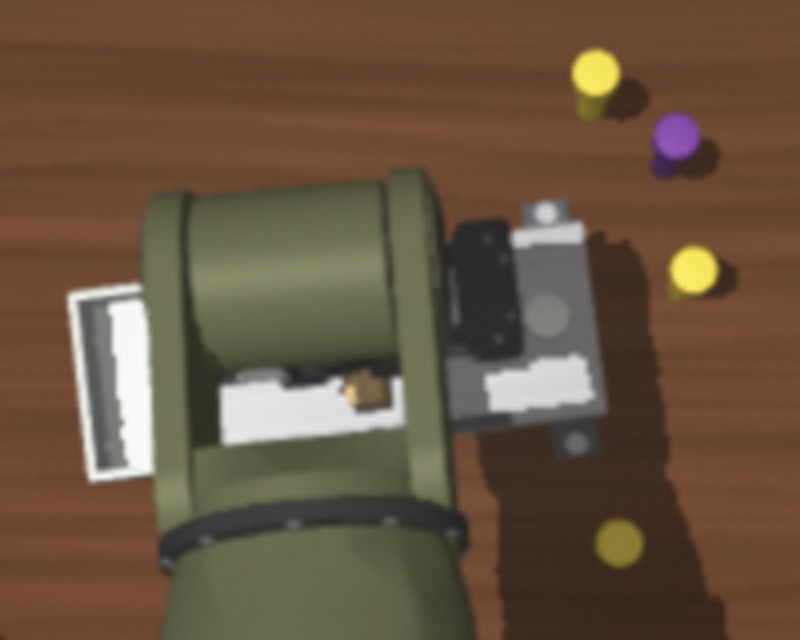

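The deck is empty in all three views, and three chips measured about 12 mm up inside the trough. I carry the scraper back to its old spot.

```bash
python3 -m jog '-10 -35 0 0 0 0 0.9;-20 -73 0 0 0 0 0.9;-30 -111 0 0 0 0 0.9;-40 -149 0 0 0 0 0.9;-51 -187 0 0 0 0 0.9;-61 -225 0 0 0 0 0.9;-71 -263 0 0 0 0 0.9;-81 -300 0 0 0 0 0.9;-92 -338 0 0 0 0 0.9;-102 -374 0 0 0 0 0.9'
python3 -m jog '-3 -13 -10 0 0 0 0.9;-3 -13 -40 0 0 0 0.9;-3 -13 -75 0 0 0 0.9;-3 -13 -110 0 0 0 0.9;-3 -13 -140 0 0 0 0.9;-3 -13 -155 0 0 0 0.9;-3 -13 -160 0 0 0 0.9;-3 -13 -160 0 0 0 0.9'
python3 wv.py w8
```

```text
time_s: 8.57
ee_pos: [0.4685, -0.2705, 0.1952]
eef_rot: [-1.57, -0.003, -2.996]
force: [0.2, -0.7, -1.6]
grip_width: 0.0198
time_s: 9.23
ee_pos: [0.4657, -0.2824, 0.0343]
eef_rot: [-1.572, -0.004, -2.995]
force: [0.4, -0.4, -0.9]
grip_width: 0.0197
9.2833 [ 0.4662 -0.283   0.0356] [-8.9960e+01 -1.7000e-01 -1.7161e+02] [ 0.6  0.3 -1.2] 0.0198
```

Now I set it down in small steps and watch the force.

```bash
python3 -m jog '0 0 -3 0 0 0 0.9;0 0 -6 0 0 0 0.9;0 0 -6 0 0 0 0.9'
python3 -m jog '0 0 -1 0 0 0 0.9;0 0 -1 0 0 0 0.9'
```

```text
time_s: 9.53
ee_pos: [0.4665, -0.283, 0.0301]
eef_rot: [-1.569, -0.002, -2.995]
force: [-0.3, -0.3, -1.0]
grip_width: 0.0198
time_s: 9.7
ee_pos: [0.4667, -0.2831, 0.0293]
eef_rot: [-1.569, -0.002, -2.995]
force: [0.7, -0.2, -1.3]
grip_width: 0.02
```

```bash
python3 -m jog '0 0 -1 0 0 0 0.9;0 0 -1 0 0 0 0.9;0 0 -1 0 0 0 0.9'

```

```text
time_s: 9.95
ee_pos: [0.4668, -0.2832, 0.0285]
eef_rot: [-1.569, -0.001, -2.995]
force: [-0.5, -0.3, -0.5]
grip_width: 0.0194
```

```bash
python3 -m jog '0 0 -0.8 0 0 0 0.9;0 0 -0.8 0 0 0 0.9;0 0 -0.8 0 0 0 0.9'

```

```text
time_s: 10.2
ee_pos: [0.4669, -0.2834, 0.0285]
eef_rot: [-1.568, -0.001, -2.995]
force: [-3.8, 2.3, 7.1]
grip_width: 0.0196
```

Contact shows at 7 N. I release and rise.

```bash
python3 -m jog '0 0 0.5 0 0 0 0.75;0 0 0.5 0 0 0 0.65;0 0 0.5 0 0 0 0.5;0 0 0.5 0 0 0 0.45;0 0 0.5 0 0 0 0.45;0 0 25 0 0 0 0.45;0 0 60 0 0 0 0.45;0 0 100 0 0 0 0.45;0 0 140 0 0 0 0.45;0 0 170 0 0 0 0.45'
python3 -m jog '8 38 5 0 0 0 0.45;20 76 5 0 0 0 0.45;32 114 5 0 0 0 0.45;44 152 5 0 0 0 0.45;56 190 5 0 0 0 0.45;68 225 5 0 0 0 0.45;80 240 5 0 0 0 0.45;80 240 5 0 0 0 0.45'
python3 wv.py w9; python3 fit.py wrist;  python3 - <<'E'
from h import *
c=camera("scene"); save(c,"s9"); np.savez("/tmp/scene",**c)
c=camera("top"); save(c,"t9",(190,110,480,300),2.7); np.savez("/tmp/top",**c)
E
```

```text
time_s: 11.03
ee_pos: [0.4672, -0.2836, 0.2019]
eef_rot: [-1.566, 0.001, -2.995]
force: [0.3, -0.7, 0.8]
grip_width: 0.0515
time_s: 11.7
ee_pos: [0.5483, -0.0404, 0.2067]
eef_rot: [-1.567, 0.001, -2.991]
force: [-0.1, -0.4, -0.8]
grip_width: 0.0513
11.75 [ 0.5475 -0.0421  0.2066] [-8.9760e+01  3.0000e-02 -1.7144e+02] [ 0.7  0.2 -1.2] 0.0516
wrist
station [576.27  86.62   8.49] rail yaws [8.57 8.41] sep 111.3 n 1620 2105 deckz 70.01798320023144
head top world ((589.7310791015625, -2.600637912750244), 13.949323654174805) [590.12872106  -3.00056402 119.86137291] local mean [  0.45271419 -90.70869498]
```

View pics/w9.png

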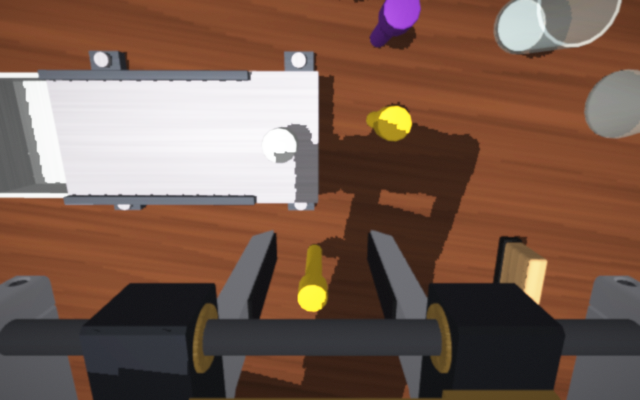

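View pics/s9.png

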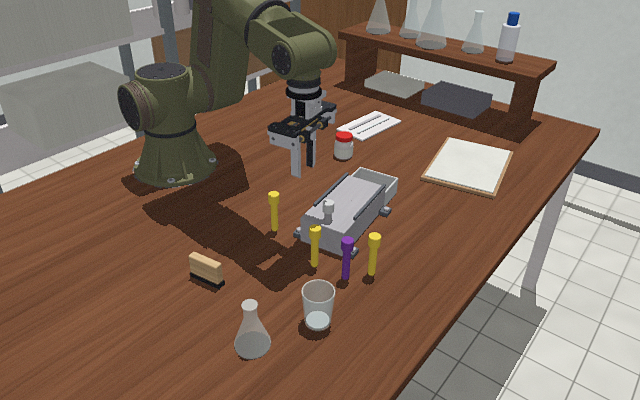

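View pics/t9.png

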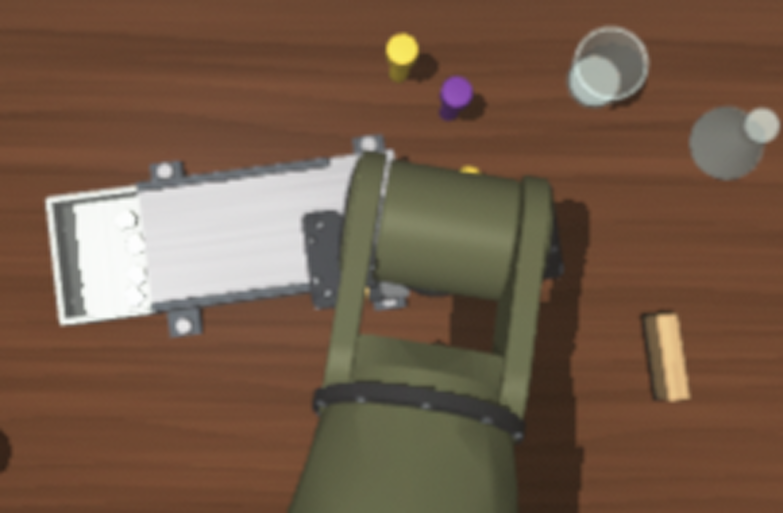

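All four chips lie in the trough, at crop (126,219), (136,243), (137,275) and (138,298). The scraper stands upright at scene (206,270), and the bystanders and pegs are unmoved. Next I move over the grey plunger.

```bash
python3 -m jog '10 10 0 0.24 0 0 0.45;25 24 0 0.24 0 0 0.45;38 35 0 0.24 0 0 0.45;42 39 0 0.24 0 0 0.45;42 39 -20 0.24 0 0 0.45;42 39 -40 0.24 0 0 0.45;42 39 -54 0.24 0 0 0.45;42 39 -56 0.24 0 0 0.45;42 39 -56 0.24 0 0 0.45'
python3 wv.py w10; python3 fit.py wrist
```

```text
time_s: 12.6
ee_pos: [0.5882, -0.006, 0.1503]
eef_rot: [-1.571, -0.0, -2.996]
force: [-0.3, 0.5, -0.1]
grip_width: 0.0516
12.65 [ 0.5888 -0.0058  0.1513] [-8.9980e+01  8.0000e-02 -1.7165e+02] [ 0.4 -0.4  0.4] 0.0517
wrist
station [576.61  86.59   8.46] rail yaws [8.51 8.41] sep 110.9 n 1704 2764 deckz 70.033142676154
head top world ((589.983154296875, -2.689563274383545), 14.075199127197266) [591.31120831  -2.64801602 119.8554419 ] local mean [  1.190187   -90.43208205]
```

View pics/w10.png

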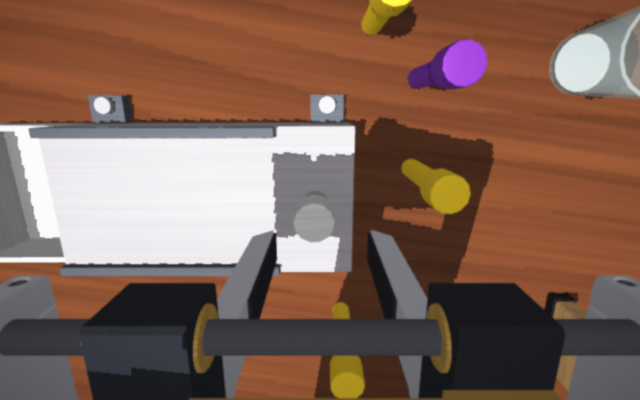

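```bash
python3 -m jog '1.4 3.2 -5 0 0 0 0.45;1.4 3.2 -20 0 0 0 0.45;1.4 3.2 -40 0 0 0 0.45;1.4 3.2 -55 0 0 0 0.45;1.4 3.2 -61 0 0 0 0.45;1.4 3.2 -62 0 0 0 0.45;1.4 3.2 -62 0 0 0 0.45;1.4 3.2 -62 0 0 0 0.45' 5
python3 wv.py w11; python3 fit.py wrist
```

```text
time_s: 13.32
ee_pos: [0.5908, -0.0027, 0.0906]
eef_rot: [-1.57, 0.003, -2.996]
force: [0.5, 0.1, 0.5]
grip_width: 0.0517
13.3667 [ 0.5908 -0.0027  0.0906] [ -89.96    0.18 -171.65] [-0.8  0.4  0. ] 0.0516
wrist
station [577.95  86.72   8.57] rail yaws [8.52 8.63] sep 109.1 n 330 3731 deckz 70.01340310559382
head top world ((590.2901000976562, -2.9426350593566895), 14.07693099975586) [591.88567816  -2.52482392 119.80527169] local mean [  0.27093358 -90.34286759]
```

View pics/w11.png

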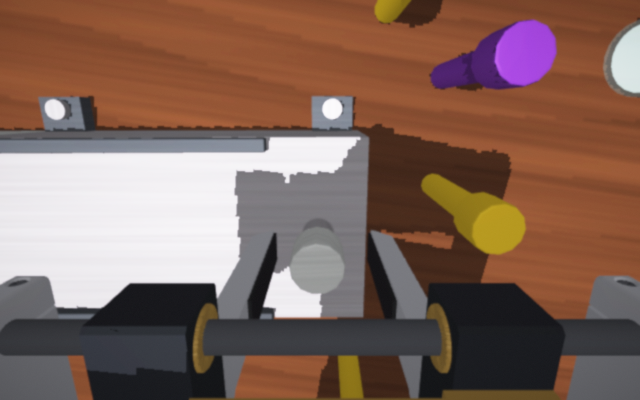

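The head sits at u≈317.5, but the finger midpoint looks nearer 322. I check this numerically before closing.

```bash
python3 - <<'E'
from h import *
c=dict(np.load("/tmp/wrist.npz")); w=cloud(c); z=c["range_z"]
o=get_obs(); R=None
from scipy.spatial.transform import Rotation as Ro
T=Ro.from_euler("xyz",o["eef_rot"]).as_matrix(); p=(w-o["ee_pos"])@T*1000  # tool coords
for v in (245,255,262,270):
    print(v,"z(jaw), y(along):",[(u,round(float(p[v,u,2]),1),round(float(p[v,u,1])),round(float(p[v,u,0]))) for u in (235,245,255,262,268,273,276,290,295,317,340,344,370,374,378,384,390,400)])
# finger points
for lo,hi in((200,280),(365,440)):
    s=p[235:290,lo:hi].reshape(-1,3); s=s[(s[:,1]<3)&(s[:,1]>-45)&(abs(s[:,0])<12)]
    print(len(s),np.round(np.percentile(s,[2,50,98],axis=0),1).tolist())
E
```

```text
245 z(jaw), y(along): [(235, -52.3, 20, 9), (245, -46.3, 21, 9), (255, -30.9, -22, -9), (262, -27.4, -22, -9), (268, -24.9, -19, -8), (273, -23.3, -12, -5), (276, -23.4, -1, 0), (290, -17.7, 21, 9), (295, -11.3, -17, -7), (317, 0.3, -29, -12), (340, 12.3, -12, -5), (344, 16.7, 19, 8), (370, 28.4, -11, -5), (374, 29.3, -18, -8), (378, 30.9, -21, -9), (384, 33.9, -21, -9), (390, 36.8, -22, -9), (400, 69.6, 90, 38)]
255 z(jaw), y(along): [(235, -52.8, 19, 15), (245, -33.5, -33, -9), (255, -28.8, -33, -9), (262, -25.4, -34, -9), (268, -23.4, -29, -7), (273, -23.3, -14, 0), (276, -23.5, -2, 6), (290, -17.8, 21, 16), (295, -10.4, -28, -7), (317, 0.3, -29, -7), (340, 11.4, -28, -6), (344, 16.8, 20, 15), (370, 28.3, -13, 0), (374, 28.1, -27, -6), (378, 29.6, -30, -7), (384, 31.7, -33, -9), (390, 34.6, -33, -9), (400, 39.2, -33, -9)]
262 z(jaw), y(along): [(235, -53.4, 21, 21), (245, -31.9, -40, -9), (255, -27.2, -41, -9), (262, -24.8, -37, -7), (268, -23.6, -29, -3), (273, -23.2, -15, 3), (276, -26.8, 20, 20), (290, -12.9, -29, -3), (295, -10.4, -29, -3), (317, 0.3, -29, -3), (340, 11.4, -30, -4), (344, 13.5, -27, -2), (370, 28.2, -15, 4), (374, 28.2, -27, -2), (378, 28.2, -38, -8), (384, 30.2, -42, -9), (390, 32.9, -41, -9), (400, 37.4, -41, -9)]
270 z(jaw), y(along): [(235, -34.2, -49, -9), (245, -30.2, -48, -9), (255, -25.8, -48, -9), (262, -23.4, -46, -7), (268, -23.2, -32, 0), (273, -23.4, -15, 8), (276, -27.1, 20, 26), (290, -12.9, -29, 1), (295, -10.4, -30, 1), (317, 0.3, -30, 1), (340, 11.5, -29, 1), (344, 13.5, -28, 2), (370, 28.3, -16, 8), (374, 28.2, -29, 1), (378, 28.4, -38, -4), (384, 29.7, -45, -7), (390, 31.4, -49, -9), (400, 35.8, -49, -9)]
1231 [[-9.3, -44.1, -34.9], [-8.5, -27.8, -25.8], [7.4, -4.0, -23.2]]
1233 [[-9.4, -44.5, 28.2], [-8.6, -27.9, 30.7], [7.3, -3.8, 39.8]]
```

In the same camera's data the pads lie at −23.3 and +28.2 mm in the jaw axis and the head centre at +0.3 mm. The jaws are therefore 2.15 mm off along −y. I correct that and recheck.

```bash
cat > jaw.py <<'E'
from h import *
from scipy.spatial.transform import Rotation as Ro
c=camera("wrist"); w=cloud(c); o=get_obs()
T=Ro.from_euler("xyz",o["eef_rot"]).as_matrix(); p=(w-o["ee_pos"])@T*1000
v=slice(255,285)
q=p[v,:].reshape(-1,3); ok=(q[:,1]<0)&(q[:,1]>-40)&(abs(q[:,0])<6); q=q[ok]; 
wz=w[v,:].reshape(-1,3)[ok]
hd=q[abs(wz[:,2]-.1198)<.0015]; 
hw=w[(abs(w[...,2]-w[240:290,300:335,2].min())<.002)&(np.hypot(w[...,0]-.59,w[...,1])<.03)]
hd2=((w[(w[...,2]>.112)&(np.hypot(w[...,0]-.5905,w[...,1]+.0025)<.018)])-o["ee_pos"])@T*1000
print("head circ tool(x,z)",cv2.minEnclosingCircle(hd2[:,[0,2]].astype(np.float32)))
L=q[(q[:,2]<-14.5)]; Rr=q[(q[:,2]>15)]
l=np.percentile(L[:,2],97);r=np.percentile(Rr[:,2],3)
print("pads",round(l,2),round(r,2),"mid",round((l+r)/2,2),"width",round(r-l,1), round(float(o["grip_width"])*1000,1), np.round(o["ee_pos"]*1000,1),np.round(np.degrees(o["eef_rot"]),2),np.round(o["force"],1),o["time_s"])
E
python3 jaw.py; python3 -m jog '-0.3 2.1 -1.5 0 0 0 0.45;-0.3 2.1 -1.5 0 0 0 0.45;-0.3 2.1 -1.5 0 0 0 0.45;-0.3 2.1 -1.5 0 0 0 0.45'; python3 jaw.py
```

```text
head circ tool(x,z) ((-1.8231993913650513, -0.25591081380844116), 16.367225646972656)
pads -23.16 28.13 mid 2.48 width 51.3 51.7 [590.7  -2.7  90.4] [-8.9960e+01  1.7000e-01 -1.7165e+02] [0.1 0.6 1. ] 13.4167
time_s: 13.75
ee_pos: [0.5904, -0.0005, 0.0891]
eef_rot: [-1.57, 0.003, -2.996]
force: [-0.2, 0.0, 0.2]
grip_width: 0.0518
head circ tool(x,z) ((-1.7690882682800293, 2.124732255935669), 16.38572120666504)
pads -23.25 15.25 mid -4.0 width 38.5 51.7 [ 5.904e+02 -5.000e-01  8.900e+01] [-8.9960e+01  1.7000e-01 -1.7165e+02] [0.8 0.1 0.4] 13.8
```

```bash
python3 -m jog '0 0 0 0 0 0 0.64;0 0 0 0 0 0 0.64;0 0 0 0 0 0 0.64;0 0 0 0 0 0 0.64' 5; python3 wv.py w12; python3 - <<'E'
from h import *
c=dict(np.load("/tmp/wrist.npz")); save(c,"w12c",(260,220,390,310),6)
w=cloud(c); o=get_obs()
from scipy.spatial.transform import Rotation as Ro
T=Ro.from_euler("xyz",o["eef_rot"]).as_matrix(); p=(w-o["ee_pos"])@T*1000
for v in (258,264,270,276):
    print(v,[(u,round(float(p[v,u,2]),1),round(float(p[v,u,1]))) for u in list(range(280,300,2))+list(range(334,360,2))])
E
```

```text
time_s: 14.13
ee_pos: [0.5904, -0.0006, 0.089]
eef_rot: [-1.57, 0.003, -2.996]
force: [-0.4, 0.2, -0.0]
grip_width: 0.0342
14.1833 [ 0.5904 -0.0006  0.089 ] [-8.9960e+01  1.7000e-01 -1.7165e+02] [-0.3 -0.3 -0.3] 0.034
258 [(280, -16.6, -37), (282, -16.2, -33), (284, -15.1, -34), (286, -14.6, -30), (288, -14.6, -21), (290, -14.6, -12), (292, -16.4, 19), (294, -15.1, 19), (296, -9.9, -29), (298, -8.9, -30), (334, 8.4, -31), (336, 9.3, -32), (338, 10.4, -30), (340, 11.2, -32), (342, 12.2, -31), (344, 13.2, -31), (346, 14.3, -29), (348, 19.3, 19), (350, 20.6, 19), (352, 19.5, -5), (354, 19.6, -15), (356, 19.5, -26), (358, 19.5, -34)]
264 [(280, -16.3, -40), (282, -15.5, -39), (284, -14.6, -39), (286, -14.6, -31), (288, -14.8, -21), (290, -14.7, -12), (292, -16.5, 19), (294, -10.9, -29), (296, -9.8, -31), (298, -8.8, -31), (334, 8.4, -31), (336, 9.4, -31), (338, 10.3, -31), (340, 11.4, -30), (342, 12.3, -30), (344, 13.3, -30), (346, 14.2, -31), (348, 15.3, -29), (350, 20.8, 20), (352, 22.0, 19), (354, 19.5, -16), (356, 19.5, -26), (358, 19.5, -34)]
270 [(280, -15.4, -47), (282, -14.8, -45), (284, -14.5, -40), (286, -14.7, -31), (288, -14.6, -23), (290, -17.9, 19), (292, -16.6, 18), (294, -10.8, -31), (296, -9.9, -30), (298, -8.9, -30), (334, 8.4, -31), (336, 9.5, -30), (338, 10.4, -31), (340, 11.4, -30), (342, 12.2, -32), (344, 13.3, -31), (346, 14.3, -30), (348, 15.3, -30), (350, 20.7, 18), (352, 22.1, 20), (354, 19.6, -17), (356, 19.5, -27), (358, 19.5, -36)]
276 [(280, -14.9, -51), (282, -14.6, -47), (284, -14.7, -39), (286, -14.7, -32), (288, -14.6, -23), (290, -17.9, 18), (292, -16.7, 19), (294, -11.0, -30), (296, -9.9, -31), (298, -9.0, -30), (334, 8.5, -32), (336, 9.5, -31), (338, 10.4, -31), (340, 11.4, -31), (342, 12.3, -32), (344, 13.4, -30), (346, 14.4, -30), (348, 15.5, -29), (350, 20.9, 19), (352, 22.1, 19), (354, 23.4, 18), (356, 19.6, -27), (358, 19.5, -36)]
```

View pics/w12c.png

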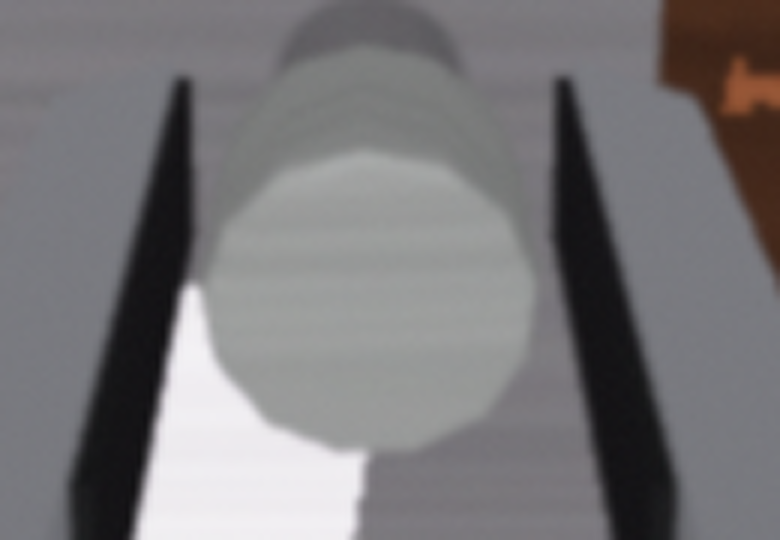

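The pads now straddle the head with a midpoint of 2.45 against a head centre near 2.15. I nudge by 0.3 mm and close softly.

```bash
python3 -m jog '0 0.3 0 0 0 0 0.64;0 0.3 0 0 0 0 0.75;0 0.3 0 0 0 0 0.75;0 0.3 0 0 0 0 0.75;0 0.3 0 0 0 0 0.75' 4;python3 -m jog '0 0 0 0 0 0 0.75;0 0 0 0 0 0 0.75' 4; python3 -m jog '0 0 0 0 0 0 0.75;0 0 0 0 0 0 0.75' 4
```

```text
time_s: 14.6
ee_pos: [0.5904, -0.0003, 0.089]
eef_rot: [-1.57, 0.003, -2.996]
force: [-0.3, 0.1, 0.1]
grip_width: 0.0279
time_s: 14.77
ee_pos: [0.5904, -0.0003, 0.089]
eef_rot: [-1.57, 0.003, -2.996]
force: [0.6, 0.4, 0.1]
grip_width: 0.0277
time_s: 14.93
ee_pos: [0.5904, -0.0003, 0.089]
eef_rot: [-1.57, 0.003, -2.996]
force: [-0.9, -0.5, 0.2]
grip_width: 0.028
```

Contact at 28 mm with no sideways force. I firm the grip and check again.

```bash
python3 -m jog '0 0 0 0 0 0 0.85;0 0 0 0 0 0 0.85;0 0 0 0 0 0 0.85' 15; python3 -m jog '0 0 0 0 0 0 0.85;0 0 0 0 0 0 0.85;0 0 0 0 0 0 0.85' 25;python3 - <<'E'
from h import *
for i in range(4):
    camera("wrist"); o=get_obs(); print(np.round(o["force"],2),np.round(o["moment"],2),np.round(o["ee_pos"]*1000,1))
E
```

```text
time_s: 15.18
ee_pos: [0.5904, -0.0002, 0.089]
eef_rot: [-1.57, 0.003, -2.996]
force: [0.1, 0.1, 0.4]
grip_width: 0.028
time_s: 15.43
ee_pos: [0.5904, -0.0002, 0.089]
eef_rot: [-1.57, 0.003, -2.996]
force: [-0.4, -0.5, -0.8]
grip_width: 0.0277
[-0.28 -0.05 -0.07] [-0.01  0.05 -0.  ] [ 5.904e+02 -3.000e-01  8.900e+01]
[ 0.3  -0.68  0.56] [0.02 0.   0.03] [ 5.904e+02 -3.000e-01  8.900e+01]
[-0.35 -0.19 -0.5 ] [0.01 0.01 0.03] [ 5.904e+02 -3.000e-01  8.900e+01]
[ 0.13  0.65 -0.85] [0.04 0.03 0.  ] [ 5.904e+02 -3.000e-01  8.900e+01]
```

```bash
python3 -m jog '0 0 1 0 0 0 0.85;0 0 2.5 0 0 0 0.85;0 0 4 0 0 0 0.85;0 0 6 0 0 0 0.85;0 0 8 0 0 0 0.85;0 0 8 0 0 0 0.85' 25; python3 -m jog '0 0 0 0 0 0 0.85'
```

```text
time_s: 16.13
ee_pos: [0.5906, -0.0003, 0.0975]
eef_rot: [-1.57, 0.004, -2.996]
force: [0.4, 0.1, -2.7]
grip_width: 0.0272
time_s: 16.22
ee_pos: [0.5906, -0.0003, 0.0976]
eef_rot: [-1.57, 0.004, -2.996]
force: [-0.4, 0.0, -2.6]
grip_width: 0.0275
```

Only the plunger's weight shows in the force, with nothing sideways. I continue.

```bash
python3 -m jog '0 0 2 0 0 0 0.85;0 0 4 0 0 0 0.85;0 0 6 0 0 0 0.85;0 0 8 0 0 0 0.85;0 0 10 0 0 0 0.85;0 0 12 0 0 0 0.85;0 0 13 0 0 0 0.85;0 0 13 0 0 0 0.85' 25; python3 -m jog '0 0 0 0 0 0 0.85'
```

```text
time_s: 16.88
ee_pos: [0.5907, -0.0003, 0.1109]
eef_rot: [-1.57, 0.004, -2.996]
force: [-0.2, 0.7, -3.0]
grip_width: 0.0277
time_s: 16.97
ee_pos: [0.5907, -0.0003, 0.1109]
eef_rot: [-1.57, 0.004, -2.996]
force: [0.6, -0.1, -2.3]
grip_width: 0.0274
```

```bash
python3 -m jog '-0.1 0 2 0 -0.1 0 0.85;-0.2 0 4 0 -0.1 0 0.85;-0.3 0 6 0 0 0 0.85;-0.3 0 8 0 0 0 0.85;-0.3 0 10 0 0 0 0.85;-0.3 0 12 0 0 0 0.85;-0.3 0 13 0 0 0 0.85;-0.3 0 13 0 0 0 0.85' 25; python3 -m jog '0 0 0 0 0 0 0.85'; python3 wv.py w13;python3 - <<'E'
from h import *
c=dict(np.load("/tmp/wrist.npz")); w=cloud(c)
m=w[240:300,295:345,2]; print("head top z",np.nanmedian(m[m>.145]))
c=camera("scene"); save(c,"s13",(180,110,400,300),3.5); 
w=cloud(c);h=w[(w[...,2]>.13)&(np.hypot(w[...,0]-.592,w[...,1]+.001)<.02)]; print(len(h),np.percentile(h[:,2],[50,95,100]) if len(h) else 0)
c=camera("top"); save(c,"t13",(140,90,490,310),2.2)
E
```

```text
time_s: 17.63
ee_pos: [0.5905, -0.0003, 0.1242]
eef_rot: [-1.57, 0.004, -2.996]
force: [-0.3, -0.6, -3.3]
grip_width: 0.0271
time_s: 17.72
ee_pos: [0.5904, -0.0003, 0.1241]
eef_rot: [-1.57, 0.004, -2.996]
force: [-0.1, -0.4, -3.2]
grip_width: 0.0276
17.7667 [ 5.905e-01 -3.000e-04  1.241e-01] [ -89.94    0.26 -171.65] [ 0.6 -0.6 -3.5] 0.0271
head top z 0.1549183273491472
552 [0.27199206 0.43128131 0.43292146]
```

View pics/s13.png

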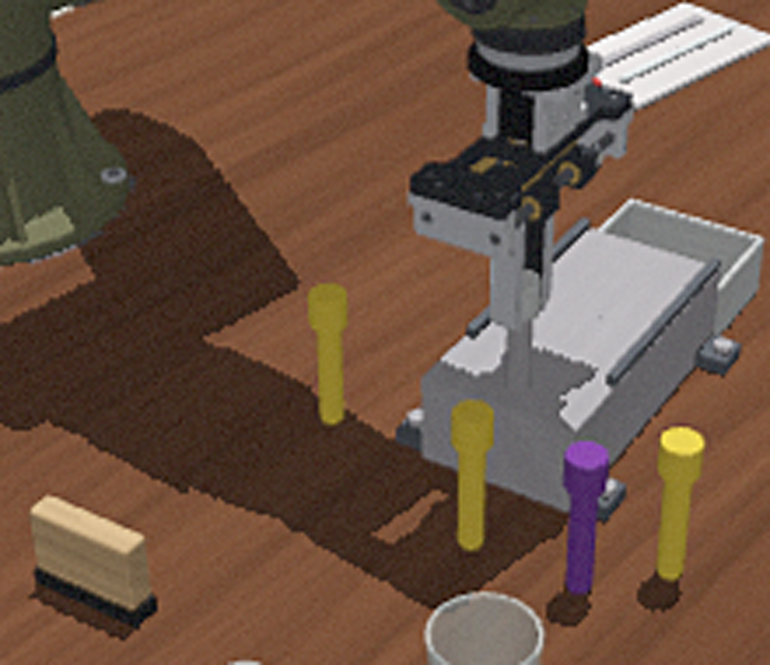

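View pics/w13.png

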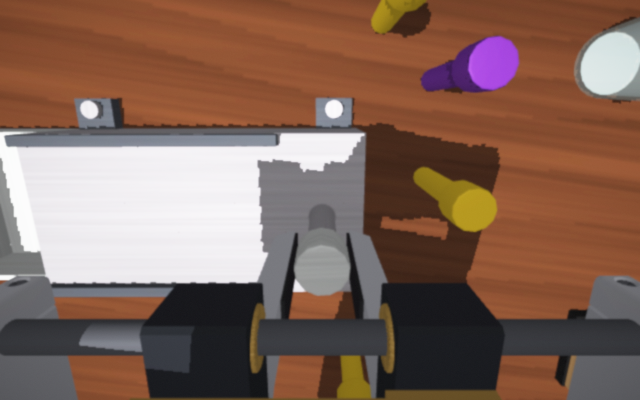

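View pics/t13.png

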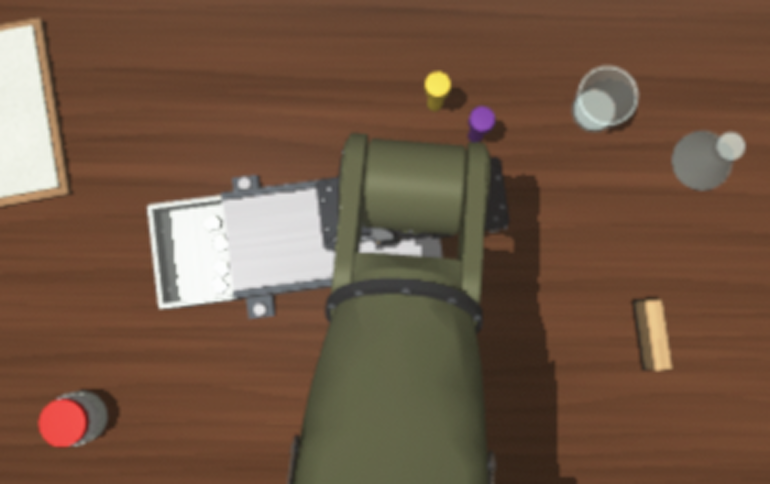

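The head top is at 154.9 mm, against 119.8 mm before the lift, so the plunger is up 35.1 mm. All else is in place. I hold still and hand in.

```bash
python3 -m jog '0 0 0 0 0 0 0.85;0 0 0 0 0 0 0.85;0 0 0 0 0 0 0.85;0 0 0 0 0 0 0.85;0 0 0 0 0 0 0.85;0 0 0 0 0 0 0.85'; python3 -c "
from station import hand_in,get_obs
o=get_obs();print(o['ee_pos'],o['joint_vel'],o['grip_width'])
print(hand_in())"
```

```text
time_s: 18.37
ee_pos: [0.5904, -0.0003, 0.124]
eef_rot: [-1.57, 0.004, -2.996]
force: [0.3, -1.1, -2.7]
grip_width: 0.0277
[ 5.90440180e-01 -2.72541563e-04  1.24036328e-01] [-4.25406985e-04 -5.07483013e-04  7.16374581e-05 -7.33268371e-04
  3.22191720e-04 -1.74063570e-03] 0.027703061042051978
the job is handed in; nothing more can be done
None
```

The job is done and handed in at 18.4 s. The scraper pushed all four chips off the deck end into the trough, and it stands upright again on the bench near its old spot. The arm is holding the grey steel plunger by its head, drawn straight up 35 mm.

**Last checks:**
- **Chips:** the top view shows four chips in the trough and none on the visible deck. Three of them measured about 12 mm above the bench during the push.
- **Plunger:** the head top rose from 119.8 to 154.9 mm. The tool moved 35.0 mm, so there was no slip. Sideways force stayed about 1 N or less, within the sensor's noise, and the arm was still at the end.
- **Scene:** the beaker, flask, jar and coloured pegs look unmoved. I saw this in the pictures and did not measure it again.

**Disagreements:**
- The cameras differed from each other by 2–4 mm.
- The wrist image showed the jaws about 2 mm off the plunger head. I corrected that before closing, using the pads and head as seen in the same picture.
- One check of the lifted head in the scene camera picked up the gripper instead, so I disregarded it.

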